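# Fire the bench demagnetiser

### The job

Give the corrector magnet in the bench demagnetiser a pulse: pull the wide round knob up until it snaps out into its detent, then push it fully back in and let go. Leave the slim round knob and the bar-shaped knob beside it pushed in.

Things in the scene. Friction and masses are not known exactly. Their poses are not given: they have to be found in the camera images.
- wide_knob_grip (a point): Centre of the head of the wide round knob, the one to pull: dark ebonite disc 46 mm across, 25 mm high, on a vertical stem; 28 mm above the flat top of the grey demagnetiser box (60 mm high, fixed) when in. One of three knobs in a row, 100 mm apart, in any order. z up, y along the row, x towards the coils (axis 130 mm from the row, tops 34 mm above the box). Fingers fit on any side.
- wide_knob (a joint): Travel of the wide round knob, in m. Slides straight up: 0 = pushed fully in (its head's underside 16 mm and its top 40 mm above the box's top), 0.025 m = pulled fully out. A detent holds it at either end: some 9 N start it moving, and well past half-way it snaps on to the other end by itself.
- slim_knob (a joint): Travel of the slim round knob (dark ebonite, 24 mm in diameter, 24 mm high), in m. Slides straight up: 0 = pushed fully in (its head's underside 16 mm and its top 40 mm above the box's top), 0.025 m = pulled fully out. Not to be pulled. Same detent.
- bar_knob (a joint): Travel of the bar-shaped knob (dark ebonite bar 60 mm long across the row, 14 mm wide, 18 mm high), in m. Slides straight up: 0 = pushed fully in (its head's underside 22 mm and its top 40 mm above the box's top), 0.025 m = pulled fully out. Not to be pulled. Same detent.

How it is judged (in metres and radians):
On the way:
1. the wide round knob is out at its detent (value of joint wide_knob above 0.02 m), for 0.2 s.
At the end, for the whole second after the job is handed in: After having been out at its detent (20 mm or more), the wide round knob is back in to within 4 mm, and the slim and bar-shaped knobs are in to within 4 mm (value of joint each of wide_knob, slim_knob, bar_knob below 0.004 m); the robot touches nothing.
It fails at once if the slim or the bar-shaped knob is pulled out more than 10 mm (value of joint any of slim_knob, bar_knob above 0.01 m).
It also fails if it takes over 32 s, if anything falls off the work surface, if the arm or the gripper's body presses on something with over 40 N, if the wrist force passes 120 N, or if a joint passes its speed limit or range.

### The arm

A 6-joint arm with a two-finger parallel gripper is mounted at the origin on the work surface. World frame = base frame: x ahead of the robot, y to its left, z up, the work surface at z = 0. Lengths are in m, angles in degrees, forces in N, time in s.
With the tool pointing down it reaches from about 0.25 to 0.725 m from the base axis. Payload 9.7 kg.
Tool frame: the origin (TCP) lies at the very end of the fingers, on their centre line; the grasp point (between the pads) lies 19 mm behind it; z points along the fingers, y is the line along which they close (so a half turn about z gives the same grasp; the last joint's range is limited). The gripper opens to 85 mm and grips with 20 to 120 N. Pads are 22 mm wide; open, the fingers measure 114 mm over their backs; the gripper's body (76 mm by 85 mm) begins 54 mm behind the grasp point. The pads swing forward as they close: fully open they stand 13 mm farther back than shut.
Start: joints at [73.797, 4.979, 10.078, 95.1, 0, 90], TCP at [0.153, 0.528, 0.231] pointing down, gripper open.
Joint ranges: [-179.16, 179.16], [-48.56, 103.87], [-65.8, 70.77], [-126.05, 130.52], [-82.76, 87.17], [-180, 180]. Speed limits (degrees/s): [127.2, 127.2, 147.25, 180, 180, 180].

### API

Orientations are given as [roll, pitch, yaw] about the fixed x, y, z axes, in that order (R = Rz(yaw) Ry(pitch) Rx(roll)).
In Python, from workcell import telemetry, optics, workorder gives the robot as it stands.
- The arm moves only by the shell command python3 -m handwheel 'ROWS' [FORCE]. ROWS is JSON, a list of rows, each an object of numbers: "tx", "ty", "tz": the shift along the tool's x, y, z in m; "ax", "ay", "az": the turn, a rotation vector about the tool's x, y, z in degrees; "jaw": the gripper command: -1 is shut, 1 is fully open, values between are in proportion. A call has exactly 10 rows; each row shifts and turns the commanded pose from where the row before left it, along the tool's axes as they then stand; what a row does not reach is not made up. A row lasts 1/8 s, in which the tool goes at most 62.5 mm and 10.7 degrees, less where a joint would pass 70% of its speed; a pose out of reach is approached as far as the arm can. A call is refused whole if a number of a shift passes 0.0625 or a number of a turn 10.7, either way. A call with a gripper value outside its range is refused whole. The fingers move at their own pace and stop on an object; FORCE is the grip in N (left out, the last holds). Time passes only in rows, so rows that do not move let the fingers close, or fill a call up. It gives the time, the measured TCP pose, the force, the opening and the grip force at its end, in the units of the state.
- telemetry.get_obs(): the state, without advancing time (a new reading comes with each control period).
- optics.camera(name): name is "scene" or "top" or "wrist"; returns a dict with "color" (420x560x3 uint8, red, green, blue), "K" (3x3 intrinsics, pixels), "extrinsics" (4x4, takes a point from camera to world coordinates); the wrist camera has in their place "mount" (4x4, takes a point from camera to tool coordinates, whose origin is the TCP and whose axes are the flange's). Camera axes: x right, y down, z forward; pixel columns grow to the right and rows downward; lengths in m; the calibration is good to about 2 mm. A picture is of the moment at which its call begins: read the wrist's pose just before it. There is no depth.
- workorder.job_done(): hands the job in; it is judged then, once.
The state is a dict: "time": time; "q": joint angles; "qd": joint speeds; "joint_efforts": joint torques, N m; "ee_pos": TCP position; "tcp_rot": TCP orientation; "wrist_force": force on the tool from outside, world axes, zero at the start; "torque": the same for the moment, N m; "opening": finger opening in m; "grasp_force": force on a finger pad.
Only numpy, scipy, OpenCV 4.12 (cv2) and the standard library are available. Lean on these libraries where they do the work, as an engineer would, in place of code of your own. Each camera call takes 0.05 s, during which the arm holds its last target. There are 200 camera calls.

## Working session

There is one attempt and no reset: what is moved stays moved. The work goes in short steps, Python scripts to look and compute and a shell command to move; the robot and the scene stay as the last step left them, time stands still between calls to the robot, and variables do not carry over. Pictures are saved under pics/ and viewed, at most 10 in all, crops included, and the job is handed in when it is done.

```bash
mkdir -p pics; cat > h.py <<'E'
import numpy as np,cv2
from workcell import telemetry,optics,workorder
def ray(K,E,u,v,z):
    d=E[:3,:3]@np.linalg.inv(K)@[u,v,1]; o=E[:3,3]; return o+d*(z-o[2])/d[2]
E
python3 - <<'E'
from h import *
o=telemetry.get_obs(); print(o)
ims=[]
for n in("scene","top"):
    c=optics.camera(n); cv2.imwrite(f"pics/{n}.png",c["color"][:,:,::-1]); print(n,np.round(c["extrinsics"],3).tolist(),c["K"].tolist())
E
```

```text
{'time': 0.0, 'q': array([ 7.38006935e+01,  5.01199428e+00,  1.00354976e+01,  9.50992182e+01,
       -8.51723881e-04,  9.00010129e+01]), 'qd': array([-0.08972489,  0.09010136, -0.02281665, -0.03785594, -0.01044567,
        0.03549686]), 'joint_efforts': array([ 1.15487715e-04, -5.20388103e+01,  4.64801967e+01,  1.64836604e-02,
        1.74820907e-04, -2.49006938e-06]), 'ee_pos': array([0.15338157, 0.52795148, 0.23058383]), 'tcp_rot': array([-1.79924285e+02,  8.53061634e-04,  1.63799682e+02]), 'wrist_force': array([-0.21284367,  0.18842052, -0.04349037]), 'torque': array([ 0.03386785, -0.03265572, -0.03134215]), 'grasp_force': 0.0, 'opening': 0.08553355485426163}
scene [[0.101, 0.602, -0.792, 1.048], [0.995, -0.079, 0.066, 0.019], [-0.023, -0.795, -0.607, 0.52], [0.0, 0.0, 0.0, 1.0]] [[418.5363257383735, 0.0, 281.03107650908396], [0.0, 418.5363257383735, 209.02155058753013], [0.0, 0.0, 1.0]]
top [[0.001, -0.998, 0.069, 0.458], [-1.0, -0.0, 0.01, 0.049], [-0.01, -0.069, -0.998, 1.012], [0.0, 0.0, 0.0, 1.0]] [[546.9841982631743, 0.0, 272.5214714767303], [0.0, 546.9841982631743, 205.41906360872844], [0.0, 0.0, 1.0]]
```

View pics/scene.png

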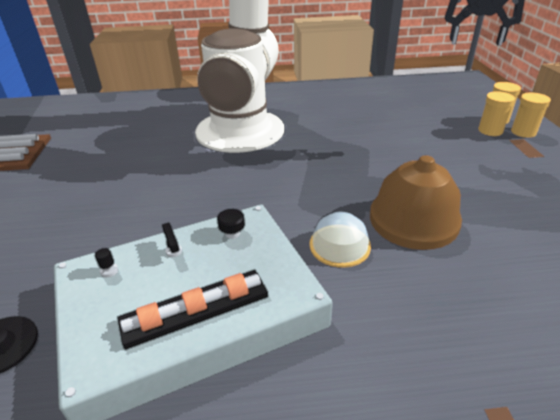

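View pics/top.png

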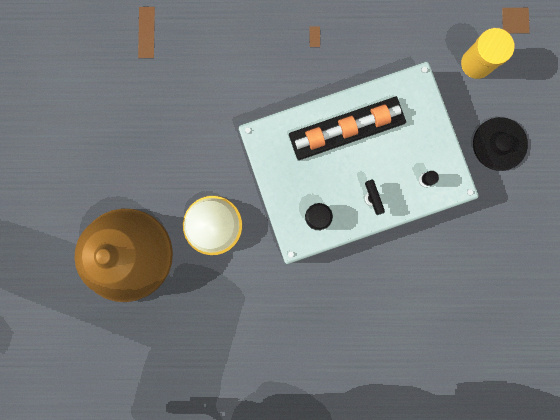

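The top view shows the wide knob at about (319,216), the bar at (375,197), the slim knob at (430,178), and the coils on the far side of the row. In the scene view the wide knob is at (231,222). I'll measure these next.

```bash
python3 - <<'E'
from h import *
for n,seeds in(("top",[(319,216),(375,197),(430,178)]),("scene",[(231,222),(171,238),(105,260)])):
    c=optics.camera(n); g=c["color"].max(2)
    k,l,s,ce=cv2.connectedComponentsWithStats((g<60).astype(np.uint8))
    P=[]
    for u,v in seeds:
        i=l[v,u]; p=ray(c["K"],c["extrinsics"],*ce[i],0.1 if n=="top" else .088); P.append(p)
        x,y,w,h,a=s[i]; q=ray(c["K"],c["extrinsics"],x,y,.1)-ray(c["K"],c["extrinsics"],x+w,y+h,.1)
        print(n,i,s[i],p.round(4),np.abs(q).round(3))
    d=P[2]-P[0]; print(np.linalg.norm(P[1]-P[0]),np.linalg.norm(d),"row dir deg",np.degrees(np.arctan2(d[1],d[0])))
o=telemetry.get_obs();print(o["ee_pos"],o["tcp_rot"])
E
```

```text
top 5 [305 203  28  27 541] [ 0.5038 -0.0183  0.1   ] [0.045 0.046 0.   ]
top 4 [365 180  19  34 321] [ 0.536  -0.1111  0.1   ] [0.057 0.031 0.   ]
top 3 [422 171  16  14 179] [ 0.5681 -0.2041  0.1   ] [0.024 0.026 0.   ]
0.09818967258298594 0.19662050596697417 row dir deg -70.91038199474396
scene 43 [218 209  26  25 517] [ 0.5048 -0.0201  0.088 ] [0.069 0.041 0.   ]
scene 44 [163 223  15  29 231] [ 0.5345 -0.115   0.088 ] [0.072 0.03  0.   ]
scene 45 [ 96 249  17  20 257] [ 0.5696 -0.2087  0.088 ] [0.046 0.035 0.   ]
0.09936554990384415 0.1993865123051405 row dir deg -71.04585812526261
[0.1534521  0.52801076 0.23085152] [-1.79952859e+02  1.26656615e-03  1.63796706e+02]
```

Both views agree. The wide knob is at about (0.504, -0.019), and the box yaw is about 19°. I'll close along box x, which means tool yaw 109°, an az turn of +54.8°, then tx -0.632 and ty +0.154.

```bash
python3 -m handwheel '[{"az":9.1,"jaw":1},{"az":9.1,"jaw":1},{"az":9.1,"jaw":1},{"az":9.1,"jaw":1},{"az":9.1,"jaw":1},{"az":9.3,"jaw":1},{"tx":-0.0525,"ty":0.013,"jaw":1},{"tx":-0.0525,"ty":0.013,"jaw":1},{"tx":-0.0525,"ty":0.013,"jaw":1},{"tx":-0.0525,"ty":0.013,"jaw":1}]' 80
python3 -m handwheel '[{"tx":-0.0525,"ty":0.013,"jaw":1},{"tx":-0.0525,"ty":0.013,"jaw":1},{"tx":-0.0525,"ty":0.013,"jaw":1},{"tx":-0.0525,"ty":0.013,"jaw":1},{"tx":-0.0525,"ty":0.013,"jaw":1},{"tx":-0.0525,"ty":0.013,"jaw":1},{"tx":-0.0525,"ty":0.013,"jaw":1},{"tx":-0.0525,"ty":0.013,"jaw":1},{"jaw":1},{"jaw":1}]'
python3 - <<'E'
from h import *
from scipy.spatial.transform import Rotation as R
o=telemetry.get_obs(); c=optics.camera("wrist")
T=np.eye(4);T[:3,:3]=R.from_euler("xyz",o["tcp_rot"],degrees=True).as_matrix();T[:3,3]=o["ee_pos"]
E=T@c["mount"]; np.save("E.npy",E); cv2.imwrite("pics/w1.png",c["color"][:,:,::-1])
print(o["ee_pos"],o["tcp_rot"],o["wrist_force"]);
k,l,s,ce=cv2.connectedComponentsWithStats((c["color"].max(2)<60).astype(np.uint8))
for i in range(1,k):
    if s[i][4]>300: print(s[i],ce[i].round(),ray(c["K"],E,*ce[i],.1).round(4))
E
```

```text
[0.1534521  0.52801076 0.23085152] [-1.79952859e+02  1.26656615e-03  1.63796706e+02] [-0.7455537   0.26781272 -0.22955978]
[    0   265   560   155 38570] [259. 370.] [0.2973 0.4667 0.1   ]
[461 382  50  38 769] [484. 403.] [0.3875 0.6509 0.1   ]$[0]: bad value
$[0]: bad value
```

The call was refused, so the arm hasn't moved. I'll retry with all keys filled in.

```bash
python3 -m handwheel '[{"tx":0,"ty":0,"tz":0,"ax":0,"ay":0,"az":9.1,"jaw":1},{"tx":0,"ty":0,"tz":0,"ax":0,"ay":0,"az":9.1,"jaw":1},{"tx":0,"ty":0,"tz":0,"ax":0,"ay":0,"az":9.1,"jaw":1},{"tx":0,"ty":0,"tz":0,"ax":0,"ay":0,"az":9.1,"jaw":1},{"tx":0,"ty":0,"tz":0,"ax":0,"ay":0,"az":9.1,"jaw":1},{"tx":0,"ty":0,"tz":0,"ax":0,"ay":0,"az":9.3,"jaw":1},{"tx":-0.0525,"ty":0.013,"tz":0,"ax":0,"ay":0,"az":0,"jaw":1},{"tx":-0.0525,"ty":0.013,"tz":0,"ax":0,"ay":0,"az":0,"jaw":1},{"tx":-0.0525,"ty":0.013,"tz":0,"ax":0,"ay":0,"az":0,"jaw":1},{"tx":-0.0525,"ty":0.013,"tz":0,"ax":0,"ay":0,"az":0,"jaw":1}]' 80
```

```text
time: 1.5
ee_pos: [0.2716, 0.345, 0.2313]
tcp_rot: [180.0, -0.0, 109.0]
wrist_force: [0.6, 0.1, -0.0]
opening: 0.0855
grasp_force: 0.0
```

```bash
python3 -m handwheel '[{"tx":-0.0525,"ty":0.013,"tz":0,"ax":0,"ay":0,"az":0,"jaw":1},{"tx":-0.0525,"ty":0.013,"tz":0,"ax":0,"ay":0,"az":0,"jaw":1},{"tx":-0.0525,"ty":0.013,"tz":0,"ax":0,"ay":0,"az":0,"jaw":1},{"tx":-0.0525,"ty":0.013,"tz":0,"ax":0,"ay":0,"az":0,"jaw":1},{"tx":-0.0525,"ty":0.013,"tz":0,"ax":0,"ay":0,"az":0,"jaw":1},{"tx":-0.0525,"ty":0.013,"tz":0,"ax":0,"ay":0,"az":0,"jaw":1},{"tx":-0.0525,"ty":0.013,"tz":0,"ax":0,"ay":0,"az":0,"jaw":1},{"tx":-0.0525,"ty":0.013,"tz":0,"ax":0,"ay":0,"az":0,"jaw":1},{"tx":0,"ty":0,"tz":0,"ax":0,"ay":0,"az":0,"jaw":1},{"tx":0,"ty":0,"tz":0,"ax":0,"ay":0,"az":0,"jaw":1}]'
python3 - <<'E'
from h import *
from scipy.spatial.transform import Rotation as R
o=telemetry.get_obs(); c=optics.camera("wrist")
T=np.eye(4);T[:3,:3]=R.from_euler("xyz",o["tcp_rot"],degrees=True).as_matrix();T[:3,3]=o["ee_pos"]
E=T@c["mount"]; cv2.imwrite("pics/w1.png",c["color"][:,:,::-1])
print(o["ee_pos"],o["tcp_rot"],E.round(3).tolist());
k,l,s,ce=cv2.connectedComponentsWithStats((c["color"].max(2)<60).astype(np.uint8))
for i in range(1,k):
    if s[i][4]>300: print(s[i],ce[i].round(),ray(c["K"],E,*ce[i],.1).round(4))
E
```

```text
time: 2.75
ee_pos: [0.5058, -0.0167, 0.2311]
tcp_rot: [-180.0, -0.0, 109.0]
wrist_force: [-0.4, -0.5, 0.9]
opening: 0.0855
grasp_force: 0.0
[ 0.50580967 -0.01669695  0.2310716 ] [-1.79965228e+02 -2.50915916e-02  1.08959057e+02] [[0.946, 0.314, 0.085, 0.483], [0.325, -0.911, -0.253, 0.048], [-0.002, 0.267, -0.964, 0.374], [0.0, 0.0, 0.0, 1.0]]
[ 269    0  103   64 2102] [313.  36.] [0.488  0.0974 0.1   ]
[ 250  166   57   59 2596] [278. 195.] [ 0.5019 -0.0158  0.1   ]
[    0   189   560   231 46041] [289. 363.] [ 0.5598 -0.1554  0.1   ]
[ 244  291   69   28 1470] [278. 307.] [ 0.5332 -0.1071  0.1   ]
```

View pics/w1.png

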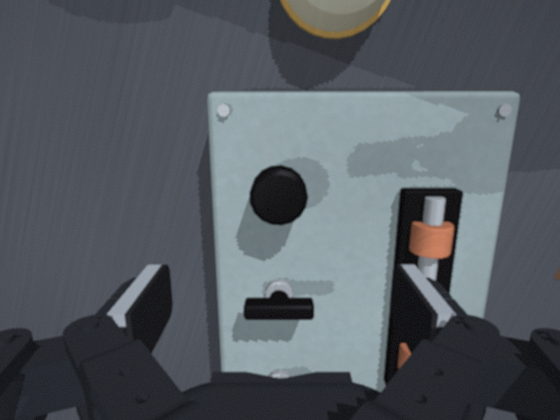

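The wrist view shows the wide knob at (278,195), which casts to about (0.502, -0.016) and matches the earlier estimate. The bar is at (278,307), clear of the finger line. I'll correct by about -3 mm in tool y and go down to TCP z of about 0.065.

```bash
python3 -m handwheel '[{"tx":0.001,"ty":-0.003,"tz":0.0185,"ax":0,"ay":0,"az":0,"jaw":1},{"tx":0,"ty":0,"tz":0.0185,"ax":0,"ay":0,"az":0,"jaw":1},{"tx":0,"ty":0,"tz":0.0185,"ax":0,"ay":0,"az":0,"jaw":1},{"tx":0,"ty":0,"tz":0.0185,"ax":0,"ay":0,"az":0,"jaw":1},{"tx":0,"ty":0,"tz":0.0185,"ax":0,"ay":0,"az":0,"jaw":1},{"tx":0,"ty":0,"tz":0.0185,"ax":0,"ay":0,"az":0,"jaw":1},{"tx":0,"ty":0,"tz":0.0185,"ax":0,"ay":0,"az":0,"jaw":1},{"tx":0,"ty":0,"tz":0.0185,"ax":0,"ay":0,"az":0,"jaw":1},{"tx":0,"ty":0,"tz":0.018,"ax":0,"ay":0,"az":0,"jaw":1},{"tx":0,"ty":0,"tz":0,"ax":0,"ay":0,"az":0,"jaw":1}]' 60
python3 - <<'E'
from h import *
c=optics.camera("wrist"); cv2.imwrite("pics/w2.png",c["color"][:,:,::-1])
E
```

```text
time: 4.05
ee_pos: [0.502, -0.0168, 0.0636]
tcp_rot: [-179.9, -0.1, 109.0]
wrist_force: [-0.4, -0.3, -0.5]
opening: 0.0853
grasp_force: 0.0
```

View pics/w2.png

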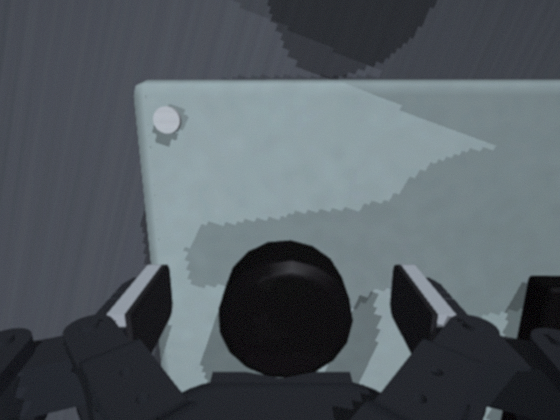

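The knob (col 286) sits between the pads (midpoint col 282), so I'll close now.

```bash
python3 -m handwheel '[{"tx":0,"ty":0,"tz":0,"ax":0,"ay":0,"az":0,"jaw":-1},{"tx":0,"ty":0,"tz":0,"ax":0,"ay":0,"az":0,"jaw":-1},{"tx":0,"ty":0,"tz":0,"ax":0,"ay":0,"az":0,"jaw":-1},{"tx":0,"ty":0,"tz":0,"ax":0,"ay":0,"az":0,"jaw":-1},{"tx":0,"ty":0,"tz":0,"ax":0,"ay":0,"az":0,"jaw":-1},{"tx":0,"ty":0,"tz":0,"ax":0,"ay":0,"az":0,"jaw":-1},{"tx":0,"ty":0,"tz":0,"ax":0,"ay":0,"az":0,"jaw":-1},{"tx":0,"ty":0,"tz":0,"ax":0,"ay":0,"az":0,"jaw":-1},{"tx":0,"ty":0,"tz":0,"ax":0,"ay":0,"az":0,"jaw":-1},{"tx":0,"ty":0,"tz":0,"ax":0,"ay":0,"az":0,"jaw":-1}]' 60
```

```text
time: 5.35
ee_pos: [0.5035, -0.0167, 0.0664]
tcp_rot: [179.9, 0.0, 109.0]
wrist_force: [-0.5, -0.4, 6.0]
opening: 0.0441
grasp_force: 60.8
```

```bash
python3 -m handwheel '[{"tx":0,"ty":0,"tz":-0.003,"ax":0,"ay":0,"az":0,"jaw":-1},{"tx":0,"ty":0,"tz":-0.003,"ax":0,"ay":0,"az":0,"jaw":-1},{"tx":0,"ty":0,"tz":-0.003,"ax":0,"ay":0,"az":0,"jaw":-1},{"tx":0,"ty":0,"tz":-0.003,"ax":0,"ay":0,"az":0,"jaw":-1},{"tx":0,"ty":0,"tz":-0.003,"ax":0,"ay":0,"az":0,"jaw":-1},{"tx":0,"ty":0,"tz":-0.003,"ax":0,"ay":0,"az":0,"jaw":-1},{"tx":0,"ty":0,"tz":-0.003,"ax":0,"ay":0,"az":0,"jaw":-1},{"tx":0,"ty":0,"tz":-0.003,"ax":0,"ay":0,"az":0,"jaw":-1},{"tx":0,"ty":0,"tz":-0.001,"ax":0,"ay":0,"az":0,"jaw":-1},{"tx":0,"ty":0,"tz":0,"ax":0,"ay":0,"az":0,"jaw":-1}]'
python3 - <<'E'
from h import *
c=optics.camera("scene"); cv2.imwrite("pics/s2.png",c["color"][:,:,::-1])
E
```

```text
time: 6.6
ee_pos: [0.5035, -0.0167, 0.0914]
tcp_rot: [179.9, 0.0, 109.0]
wrist_force: [4.5, 1.6, 7.2]
opening: 0.0441
grasp_force: 63.5
```

View pics/s2.png

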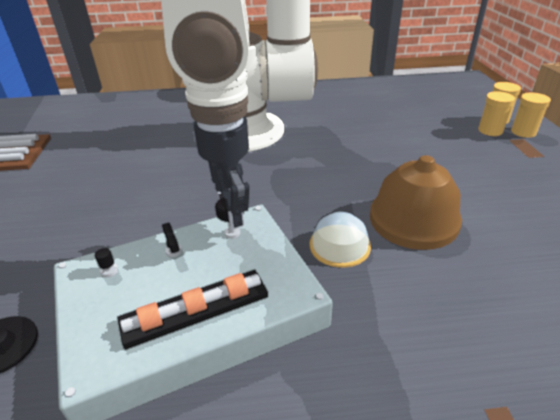

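The picture shows the stem exposed at (233,230) and the head raised. The upward force of 7 N means the detent is now pulling outwards. I'll raise a bit more and dwell to confirm the knob has seated.

```bash
python3 -m handwheel '[{"tx":0,"ty":0,"tz":-0.001,"ax":0,"ay":0,"az":0,"jaw":-1},{"tx":0,"ty":0,"tz":-0.001,"ax":0,"ay":0,"az":0,"jaw":-1},{"tx":0,"ty":0,"tz":0,"ax":0,"ay":0,"az":0,"jaw":-1},{"tx":0,"ty":0,"tz":0,"ax":0,"ay":0,"az":0,"jaw":-1},{"tx":0,"ty":0,"tz":0,"ax":0,"ay":0,"az":0,"jaw":-1},{"tx":0,"ty":0,"tz":0,"ax":0,"ay":0,"az":0,"jaw":-1},{"tx":0,"ty":0,"tz":0,"ax":0,"ay":0,"az":0,"jaw":-1},{"tx":0,"ty":0,"tz":0,"ax":0,"ay":0,"az":0,"jaw":-1},{"tx":0,"ty":0,"tz":0,"ax":0,"ay":0,"az":0,"jaw":-1},{"tx":0,"ty":0,"tz":0,"ax":0,"ay":0,"az":0,"jaw":-1}]'
python3 - <<'E'
from h import *
c=optics.camera("scene"); i=c["color"][180:280,180:290,::-1]; cv2.imwrite("pics/s3.png",cv2.resize(i,None,fx=5,fy=5,interpolation=cv2.INTER_CUBIC))
E=np.linalg.inv(c["extrinsics"])
for z in (.060,.076,.101,.125,.08,.1):
    p=c["K"]@(E@[.5035,-.0175,z,1])[:3]; print(z,(p[:2]/p[2]).round(1))
E
```

```text
time: 7.9
ee_pos: [0.5034, -0.0167, 0.0916]
tcp_rot: [180.0, -0.0, 109.0]
wrist_force: [10.8, 1.1, -6.0]
opening: 0.0438
grasp_force: 63.1
0.06 [233.4 233. ]
0.076 [232.5 225.8]
0.101 [231.1 214. ]
0.125 [229.6 202.1]
0.08 [232.3 223.9]
0.1 [231.1 214.4]
```

View pics/s3.png

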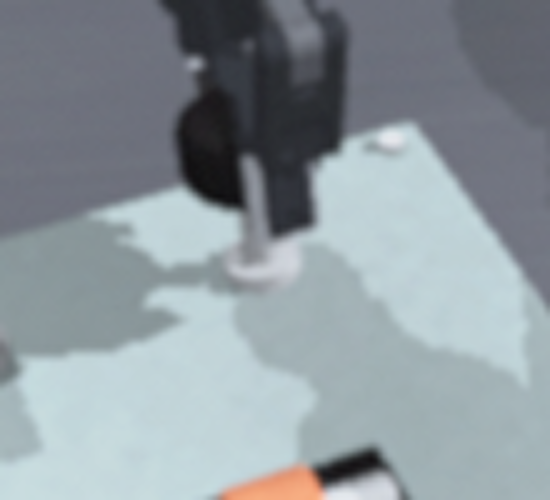

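The upward pull has turned into -6 N and z stopped rising at 25 mm of travel, so the knob is against its outer stop. Now I'll push it back in.

```bash
python3 -m handwheel '[{"tx":0,"ty":0,"tz":0.003,"ax":0,"ay":0,"az":0,"jaw":-1},{"tx":0,"ty":0,"tz":0.003,"ax":0,"ay":0,"az":0,"jaw":-1},{"tx":0,"ty":0,"tz":0.003,"ax":0,"ay":0,"az":0,"jaw":-1},{"tx":0,"ty":0,"tz":0.003,"ax":0,"ay":0,"az":0,"jaw":-1},{"tx":0,"ty":0,"tz":0.003,"ax":0,"ay":0,"az":0,"jaw":-1},{"tx":0,"ty":0,"tz":0.003,"ax":0,"ay":0,"az":0,"jaw":-1},{"tx":0,"ty":0,"tz":0.003,"ax":0,"ay":0,"az":0,"jaw":-1},{"tx":0,"ty":0,"tz":0.003,"ax":0,"ay":0,"az":0,"jaw":-1},{"tx":0,"ty":0,"tz":0.003,"ax":0,"ay":0,"az":0,"jaw":-1},{"tx":0,"ty":0,"tz":0,"ax":0,"ay":0,"az":0,"jaw":-1}]'
```

```text
time: 9.2
ee_pos: [0.5035, -0.0167, 0.0664]
tcp_rot: [179.9, 0.0, 109.0]
wrist_force: [3.7, 0.7, 8.2]
opening: 0.0443
grasp_force: 64.2
```

It's back at the starting height with +8 N, so it's against the inner stop. I'll release, then rise.

```bash
python3 -m handwheel '[{"tx":0,"ty":0,"tz":0,"ax":0,"ay":0,"az":0,"jaw":1},{"tx":0,"ty":0,"tz":0,"ax":0,"ay":0,"az":0,"jaw":1},{"tx":0,"ty":0,"tz":0,"ax":0,"ay":0,"az":0,"jaw":1},{"tx":0,"ty":0,"tz":0,"ax":0,"ay":0,"az":0,"jaw":1},{"tx":0,"ty":0,"tz":0,"ax":0,"ay":0,"az":0,"jaw":1},{"tx":0,"ty":0,"tz":0,"ax":0,"ay":0,"az":0,"jaw":1},{"tx":0,"ty":0,"tz":0,"ax":0,"ay":0,"az":0,"jaw":1},{"tx":0,"ty":0,"tz":0,"ax":0,"ay":0,"az":0,"jaw":1},{"tx":0,"ty":0,"tz":0,"ax":0,"ay":0,"az":0,"jaw":1},{"tx":0,"ty":0,"tz":0,"ax":0,"ay":0,"az":0,"jaw":1}]'
python3 -m handwheel '[{"tx":0,"ty":0,"tz":-0.015,"ax":0,"ay":0,"az":0,"jaw":1},{"tx":0,"ty":0,"tz":-0.015,"ax":0,"ay":0,"az":0,"jaw":1},{"tx":0,"ty":0,"tz":-0.015,"ax":0,"ay":0,"az":0,"jaw":1},{"tx":0,"ty":0,"tz":-0.015,"ax":0,"ay":0,"az":0,"jaw":1},{"tx":0,"ty":0,"tz":-0.015,"ax":0,"ay":0,"az":0,"jaw":1},{"tx":0,"ty":0,"tz":-0.015,"ax":0,"ay":0,"az":0,"jaw":1},{"tx":0,"ty":0,"tz":-0.015,"ax":0,"ay":0,"az":0,"jaw":1},{"tx":0,"ty":0,"tz":-0.015,"ax":0,"ay":0,"az":0,"jaw":1},{"tx":0,"ty":0,"tz":-0.015,"ax":0,"ay":0,"az":0,"jaw":1},{"tx":0,"ty":0,"tz":0,"ax":0,"ay":0,"az":0,"jaw":1}]'
python3 - <<'E'
from h import *
c=optics.camera("scene"); im=c["color"]; cv2.imwrite("pics/s4.png",im[:,:,::-1])
k,l,s,ce=cv2.connectedComponentsWithStats((im.max(2)<60).astype(np.uint8))
for u,v in [(231,222),(171,238),(105,260)]: i=l[v,u]; print(s[i],ce[i])
E
```

```text
time: 10.45
ee_pos: [0.5029, -0.0168, 0.0653]
tcp_rot: [180.0, 0.0, 109.0]
wrist_force: [-0.5, -0.8, 0.5]
opening: 0.0856
grasp_force: 0.0
time: 11.7
ee_pos: [0.5034, -0.0168, 0.2016]
tcp_rot: [179.9, 0.0, 109.0]
wrist_force: [0.1, 1.1, -0.1]
opening: 0.0855
grasp_force: 0.0
[218 209  26  25 516] [230.20155039 220.76162791]
[163 223  15  29 230] [170.0173913  237.50869565]
[ 96 249  17  20 259] [103.88030888 258.03861004]
```

View pics/s4.png

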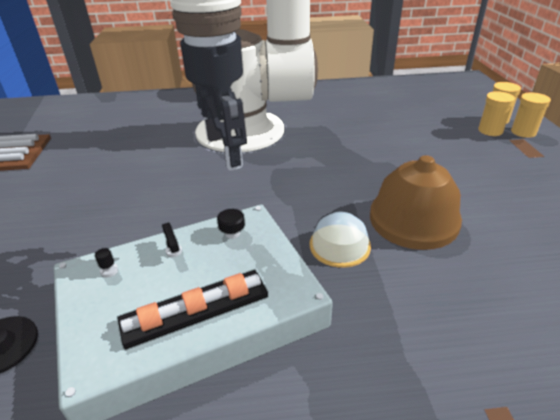

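All three knobs have the same image boxes as at the start (wide knob box at (218,209), 26x25), so they are in, and the arm is clear.

```bash
python3 -c "
from workcell import workorder
print(workorder.job_done())"
```

```text
the job is handed in; nothing more can be done
None
```

The wide knob was pulled out to its detent stop, pushed fully back in and released; the slim and bar knobs stayed in, and the job is handed in (no verdict was returned).

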